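Shut and bolt the hatch of a shielded sample chest

ROBOT

A 7-joint arm with a two-finger parallel gripper is mounted at the origin on the work surface. World frame = base frame: x ahead of the robot, y to its left, z up, the work surface at z = 0. Lengths are in mm, angles in rad, forces in N, time in s.
With the tool pointing down it reaches from about 425 to 950 mm from the base axis. Payload 4.7 kg.
Tool frame: the origin (TCP) lies at the very end of the fingers, on their centre line; the grasp point (between the pads) lies ctrl.pinch_z behind it (ctrl.pinch_z is the distance from the TCP to the grasp point, in mm); z points along the fingers, y is the line along which they close (so a half turn about z gives the same grasp; the last joint's range is limited). The gripper opens to 87 mm and grips with 3 to 60 N. Pads are 19 mm wide; open, the fingers measure 117 mm over their backs; the gripper's body (75 mm by 190 mm) begins 51 mm behind the grasp point.
Start: joints at [1.196, 0.469, -0.049, 1.532, 0.024, 1.141, -0.082], TCP at [228.838, -635.045, 222.573] pointing down, gripper open.
Joint ranges: [-2.59, 2.59], [-0.33, 1.99], [-1.39, 1.29], [0.1, 2.45], [-1.04, 4.18], [0.21, 1.99], [-2.66, 2.66]. Speed limits (rad/s): [2.57, 2.57, 3.14, 3.14, 3.14, 3.14, 3.14].

INTERFACE

Orientations are given as a unit quaternion [w, x, y, z].
In Python, from cell import ctrl gives the robot as it stands. The module is installed in compiled form; this text tells all that it offers.
- The arm moves only by the shell command python3 -m handwheel 'ROWS'. ROWS is JSON, a list of rows, each a list of 3 entries, a list of its own where there are three numbers: the turn, a rotation vector about the tool's x, y, z in rad, then the shift along the tool's x, y, z in mm, then the finger opening in mm, from 0 to 87. A call has 1 to 12 rows; each row shifts and turns the commanded pose from where the row before left it, along the tool's axes as they then stand; what a row does not reach is not made up. A row lasts 1/10 s, in which the tool goes at most 50 mm and 8.59 degrees, less where a joint would pass 70% of its speed; a pose out of reach is approached as far as the arm can. A call with a gripper value outside its range is refused whole. The fingers move at their own pace and stop on an object; the grip force is fixed at half the most. Time passes only in rows, so rows that do not move let the fingers close. It gives the time, the measured TCP pose, the force, the opening and the grip force at its end, in the units of the state.
- ctrl.sense(): the state, without advancing time (a new reading comes with each control period).
- ctrl.grab_frame(name): name is "side" or "top" or "wrist"; returns a dict with "color" (384x512x3 uint8, blue, green, red), "fx", "fy", "cx", "cy" (pixels), "R" (3x3) and "t" (3): a world point X has camera coordinates R X + t. Camera axes: x right, y down, z forward; pixel columns grow to the right and rows downward; lengths in mm; the calibration is good to about 2 mm. A picture is of the moment at which its call begins. There is no depth.
- ctrl.job_done(): hands the job in; it is judged then, once.
The state is a dict: "time": time; "q": joint angles; "qvel": joint speeds; "tau": joint torques, N m; "eef_pos": TCP position; "tool_rot": TCP orientation; "wrist_force": force on the tool from outside, world axes, zero at the start; "wrist_torque": the same for the moment, N m; "gripper_width": finger opening in mm; "gripper_force": force on a finger pad.
Only numpy, scipy, OpenCV 4.12 (cv2) and the standard library are available. Lean on these libraries where they do the work, as an engineer would, in place of code of your own. Each camera call takes 0.05 s, during which the arm holds its last target. There are 200 camera calls.

TASK

Push the sliding hatch of the sample chest fully shut over its vials. Then lift the handle of the barrel bolt out of its notch, slide the bolt all the way across into the keeper on the hatch, and lower the handle fully into the other notch so that the hatch is locked. Leave the glass jar on the chest, the glass bottle and the wooden box beside it where they stand.

Things in the scene. Friction and masses are not known exactly. Their poses are not given: they have to be found in the camera images.
- chest: Grey steel chest fixed to the bench, 300 (x) by 380 (y) mm, its flat top (deck) 90 mm above the bench. Origin: centre of its underside, on the bench. +x: from its front (robot side) to its back; +y: to its left; z up. All offsets here are in this chest frame, all heights above the bench. The sliding hatch is on the left half, the barrel bolt on the right half.
- hatch (a joint): How far (m) the steel sliding hatch is open: 0 = fully shut (at the back, against its stop, over the well with vials), 0.115 = most open, slid to the front (-x). Starts 0.06 to 0.11 open. It slides along chest x only, stays where it is left and takes about 3 N. A plate 130 (x) by 166 (y) mm, its top 99 mm high.
- rib (a point): Middle of the dark steel push rib standing on the hatch: 80 mm long along chest y, 12 mm thick along x, from 99 to 141 mm high (this point at 120 mm). Push it to +x to shut the hatch. With the hatch shut it lies at chest x 0.065, y 0.105; as the hatch opens it moves to -x by as much.
- keeper (a point): Mouth of the bolt's keeper, on the rod's level (110 mm high): a steel block 82 (x) by 25 (y) mm on the hatch's right edge, 139 mm high, with a 22 mm wide opening for the 16 mm rod. With the hatch shut it lies at chest x 0.06, y 0.010, in line with the rod; otherwise the rod cannot enter.
- bolt (a joint): Travel (m) of the steel bolt rod along chest +y: 0 = drawn back (start, handle in the right notch), 0.060 = shot into the keeper, handle in line with the left notch; end stop at 0.062. It slides only with the handle out of its notch; takes about 3 N, stays where left. Rod 16 mm thick, 174 mm long, axis along chest y at chest x 0.06, 110 mm high.
- lever (a joint): Angle (rad) of the bolt's handle about the rod's axis: 0 = fully down in a notch (then 35 degrees above level, leaning to the front, -x); grows as it is raised to the back; 0.96 = upright; stop at 1.13. Clears the teeth above 0.50. Stays up by itself above about 0.80; lower it may fall forward. On the middle tooth it rests near 0.4.
- knob (a point): Centre of the black ball, 28 mm diameter, at the end of the handle (a 12 mm round steel bar), 90 mm from the rod's axis. At lever 0 it lies 74 mm in front of the axis and 52 mm above it (162 mm high); upright, 90 mm above. Its chest y is -0.11 plus the bolt's travel. Move it up and back along its arc (under 5 N): a level push from the front jams.
- right_notch (a point): Where the handle crosses the right-hand notch (starting notch), chest x 0.034, y -0.11, 128 mm high. The notched steel plate stands along chest y from -0.136 to -0.022, 8 mm thick, 26 mm in front of the rod's axis, its teeth 136 mm high. Each notch is 20 mm wide and open at the top. Steel straps over the rod at chest y -0.129 and -0.029 are 123 mm high.
- left_notch (a point): Where the handle must end: the same point of the left-hand notch, the one nearer the hatch, chest x 0.034, y -0.05, 128 mm high, 20 mm wide. A tooth 40 mm wide stands between the two notches.
- jar_mid (a point): Centre of a small glass jar with white cap, 48 mm diameter, 62 mm high, standing on the deck at its back right corner (near chest x 0.118, y -0.157). Not to be disturbed.
- reagent_mid (a point): Centre of a stoppered glass bottle, 80 mm diameter, 150 mm high, standing on the bench to the right of the chest. Not to be disturbed.
- slidebox_mid (a point): Centre of a light wooden slide box, about 190 by 85 by 45 mm, lying on the bench to the left of the chest. Not to be disturbed.

How it is judged (in metres and radians):
On the way, in this order (a step that is already met when the one before it is completed fails the run):
1. the hatch is pushed fully shut (within 5 mm) (value of joint hatch below 0.005 m), for 0.1 s.
2. the handle is lifted clear of its notch with the hatch shut (value of joint lever above 0.42 rad and value of joint hatch below 0.005 m), for 0.05 s.
3. the bolt is slid into the keeper of the shut hatch (value of joint bolt above 0.053 m and value of joint hatch below 0.005 m), for 0.1 s.
At the end, for the whole second after the job is handed in: The hatch is shut within 5 mm, the bolt is at least 53 mm across, in the keeper, and its handle lies down in the left-hand notch within 0.12 rad of fully down, at rest (all of step 3 and value of joint lever below 0.12 rad and velocity of joint lever between -0.05 and 0.05 rad/s); the robot touches nothing.
It fails at once if the glass jar on the chest is moved by more than 30 mm or tipped (distance of jar_mid from where it was at the start of the episode above 0.03 m or angle between jar_mid's own z axis and vertical above 0.5 rad).
It fails at once if the glass bottle is moved by more than 30 mm or tipped (distance of reagent_mid from where it was at the start of the episode above 0.03 m or angle between reagent_mid's own z axis and vertical above 0.5 rad).
It fails at once if the wooden box is moved by more than 30 mm or tipped (distance of slidebox_mid from where it was at the start of the episode above 0.03 m or angle between slidebox_mid's own z axis and vertical above 0.5 rad).
It also fails if it takes over 64 s, if anything falls off the work surface, if the arm or the gripper's body presses on something with over 40 N, if the wrist force passes 120 N, or if a joint passes its speed limit or range.

## Working session

There is one attempt and no reset: what is moved stays moved. The work goes in short steps, Python scripts to look and compute and a shell command to move; the robot and the scene stay as the last step left them, time stands still between calls to the robot, and variables do not carry over. Pictures are saved under pics/ and viewed, at most 10 in all, crops included, and the job is handed in when it is done.

```bash
mkdir -p pics; python3 - <<'E'
from cell import ctrl
import cv2,numpy as np
s=ctrl.sense();print(s['eef_pos'],s['tool_rot'],ctrl.pinch_z,s['time'],s['gripper_width'])
for n in("top","side"):
    f=ctrl.grab_frame(n);cv2.imwrite(f'pics/{n}0.png',cv2.resize(f['color'],(800,600),interpolation=cv2.INTER_CUBIC))
    print(n,f['fx'],f['cx'],f['cy'],np.round(f['R'],3).tolist(),np.round(f['t'],1))
E
```

```text
[ 228.59407065 -634.48112959  221.48286512] [-9.57690292e-04  9.85088619e-01  1.72044911e-01 -2.08055527e-04] 18.700000000000003 0.0 87.03533423371655
top 389.4052835789256 253.7857186384466 191.56616965713647 [[-0.024, -1.0, 0.003], [-0.982, 0.023, -0.186], [0.186, -0.008, -0.982]] [ 45.4 638.6 906.5]
side 443.94836606779035 252.23492413308867 193.20087542005686 [[0.857, -0.515, 0.011], [-0.402, -0.682, -0.611], [0.322, 0.519, -0.791]] [-528.9  327.3  855.3]
```

View pics/top0.png

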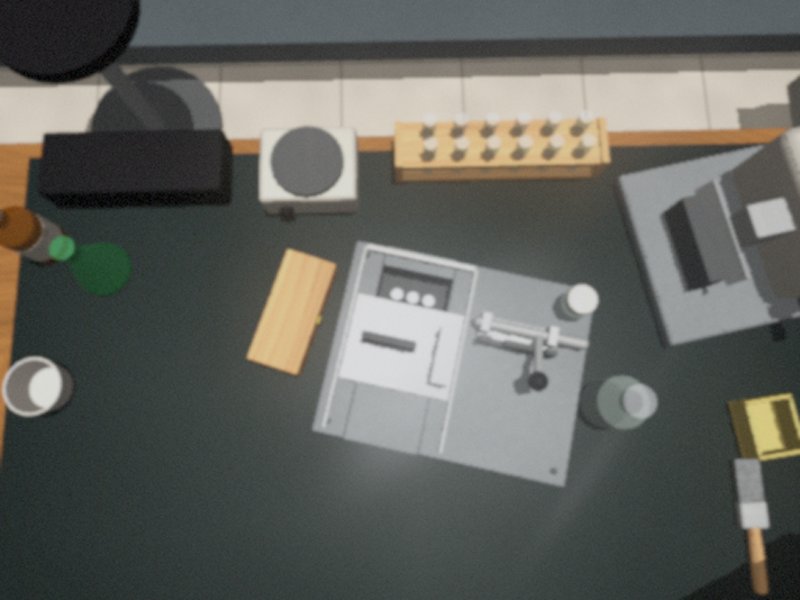

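View pics/side0.png

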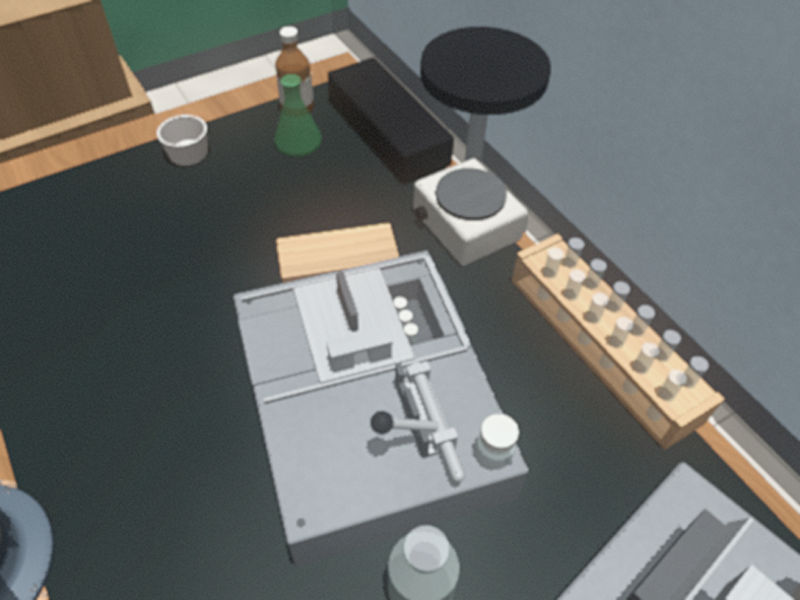

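The top view shows the chest's deck corners near (315,431), (565,485), (594,290) and (360,243), the knob at (538,381), and the rib from (364,337) to (414,347). In the side view the knob is at (382,422) and the corners are at (236,297), (430,254), (526,468) and (290,537).

```bash
cat > h.py <<'E'
from cell import ctrl
import numpy as np
from scipy.optimize import least_squares
from scipy.spatial.transform import Rotation as Ro
def c2w(p,P):
    c,s=np.cos(p[2]),np.sin(p[2]);P=np.array(P,float)
    return np.array([p[0]+c*P[0]-s*P[1],p[1]+s*P[0]+c*P[1],P[2]])
def proj(f,X):
    x=f['R']@X+f['t'];return np.array([f['fx']*x[0]/x[2]+f['cx'],f['fy']*x[1]/x[2]+f['cy']])
def tool(): # R of tool in world, TCP
    s=ctrl.sense();q=s['tool_rot'];return Ro.from_quat([q[1],q[2],q[3],q[0]]),np.array(s['eef_pos'])
E
python3 - <<'E'
from h import *
F={n:ctrl.grab_frame(n) for n in("top","side")}
C=[(-150,190,90),(-150,-190,90),(150,-190,90),(150,190,90),(-14,-110,162)]
D=[('top',C,[(315,431),(565,485),(594,290),(360,243),(538,381)]),('side',C,[(236,297),(290,537),(526,468),(430,254),(382,422)])]
def res(p):
    r=[]
    for n,Cs,us in D:
        for P,u in zip(Cs,us): r+=list(proj(F[n],c2w(p,P))-np.array(u)*.64)
    for y,u in((145,(364,335)),(65,(414,346))): r+=list(proj(F['top'],c2w(p,(65-p[3],y,141)))-np.array(u)*.64)
    return np.array(r)
s=least_squares(res,[600,0,-.2,80],loss='soft_l1');print(s.x,np.round(res(s.x).reshape(-1,2),1).tolist())
E
```

```text
[ 5.40829876e+02 -5.93926950e+01 -2.36884454e-01  6.61753256e+01] [[-2.1, -0.3], [0.5, 1.2], [1.8, -0.3], [-1.9, -2.5], [0.5, -0.4], [-1.6, -2.9], [-0.9, 3.8], [2.9, 1.2], [-1.1, -3.8], [0.4, -0.6], [-1.3, -0.2], [1.5, 0.2]]
```

```bash
cat >> h.py <<'E'
P0=[540.8,-59.4,-.2369]
def where(p=P0):
    R,t=tool();c,s=np.cos(p[2]),np.sin(p[2]);d=t[:2]-p[:2]
    print('TCP chest',np.round([c*d[0]+s*d[1],-s*d[0]+c*d[1],t[2]],1))
    A=Ro.from_euler('z',p[2])*Ro.from_euler('x',np.pi)
    st=ctrl.sense();print('turn needed',np.round((R.inv()*A).as_rotvec(),3),'wf',np.round(st['wrist_force'],1),'t',st['time'],'w',st['gripper_width'])
if __name__=='__main__': where()
E
python3 -m handwheel '[[[0,0,0.117],[0,0,0],0],[[0,0,0.117],[0,0,0],0],[[0,0,0.117],[0,0,0],0],[[0,0,0.117],[0,0,0],0],[[0,0,0.117],[0,0,0],0],[[0,0,0],[0,0,0],0]]'; python3 h.py
```

```text
time: 0.8
eef_pos: [228.9, -634.9, 222.3]
tool_rot: [-0.0, 0.993, -0.119, -0.0]
wrist_force: [0.3, -0.0, -0.0]
gripper_width: 47.1
gripper_force: 0.0
TCP chest [-168.2 -632.6  222.3]
turn needed [-0.     0.001 -0.002] wf [ 0.3 -0.  -0. ] t 0.8 w 47.05797749542963
```

```bash
python3 -m handwheel '[[[0,0,0],[5,-30,0],0],[[0,0,0],[8,-40,0],0],[[0,0,0],[8,-40,0],0],[[0,0,0],[8,-40,0],0],[[0,0,0],[8,-40,0],0],[[0,0,0],[8,-40,0],0],[[0,0,0],[8,-40,0],0],[[0,0,0],[8,-40,0],0],[[0,0,0],[8,-40,0],0],[[0,0,0],[8,-40,0],0],[[0,0,0],[8,-40,0],0],[[0,0,0],[8,-40,0],0]]' >/dev/null; python3 -m handwheel '[[[0,0,0],[8,-40,0],0],[[0,0,0],[8,-40,0],0],[[0,0,0],[8,-40,0],0],[[0,0,0],[3,-40,0],0],[[0,0,0],[0,-40,0],0],[[0,0,0],[0,-40,0],0],[[0,0,0],[0,-28,0],0],[[0,0,0],[0,0,0],0],[[0,0,0],[0,0,0],0]]'; python3 h.py
```

```text
time: 2.9
eef_pos: [520.1, 53.7, 222.4]
tool_rot: [0.0, 0.993, -0.118, -0.0]
wrist_force: [0.7, 0.0, 0.1]
gripper_width: 0.3
gripper_force: 0.0
TCP chest [-46.6 105.1 222.4]
turn needed [0.001 0.    0.001] wf [0.7 0.  0.1] t 2.9 w 0.27010909754801343
```

```bash
python3 -m handwheel '[[[0,0,0],[0,0,25],0],[[0,0,0],[0,0,30],0],[[0,0,0],[0,0,30],0],[[0,0,0],[0,0,20],0],[[0,0,0],[0,0,0],0]]'; python3 - <<'E'
from h import *
import cv2
f=ctrl.grab_frame('wrist');im=f['color'].copy()
for P in [(-7,145,141),(-7,65,141),(19,22.5,139),(101-66,22.5,139),(-14,-110,162),(60,-110,118),(60,-29,123)]:
    u=proj(f,c2w(P0,P)).astype(int);cv2.circle(im,tuple(map(int,u)),3,(0,0,255),1)
a=cv2.resize(im,(512,384));g=ctrl.grab_frame('side')['color'][140:380,100:400]
cv2.imwrite('pics/w1.png',np.hstack([a[:, :],cv2.resize(g,(288,384))]))
E
```

```text
time: 3.4
eef_pos: [517.8, 51.0, 114.9]
tool_rot: [0.001, 0.993, -0.12, -0.003]
wrist_force: [-0.5, -0.5, 0.4]
gripper_width: 0.4
gripper_force: 0.0
```

View pics/w1.png

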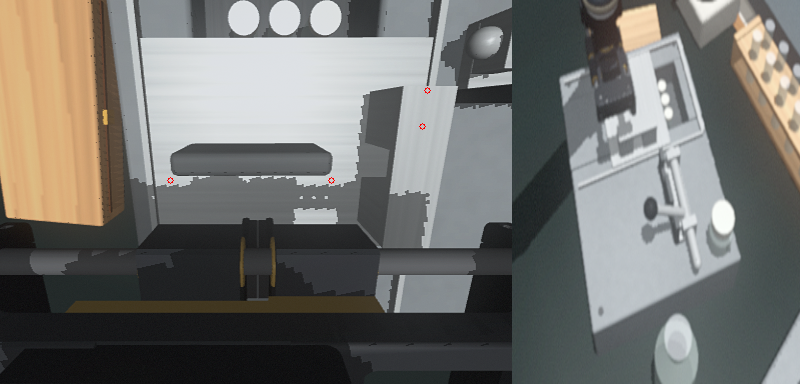

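Wrist view: the rib spans (172–332, 145–175), square to the tool and centred on the fingers at (258,260). It is slightly farther away than predicted. I'll push now.

```bash
python3 -m handwheel '[[[0,0,0],[8,0,0],0],[[0,0,0],[12,0,0],0],[[0,0,0],[12,0,0],0],[[0,0,0],[8,0,0],0],[[0,0,0],[8,0,0],0],[[0,0,0],[8,0,0],0],[[0,0,0],[8,0,0],0],[[0,0,0],[8,0,0],0],[[0,0,0],[8,0,0],0]]'; python3 h.py; python3 -m handwheel '[[[0,0,0],[4,0,0],0],[[0,0,0],[3,0,0],0],[[0,0,0],[3,0,0],0]]';python3 h.py
```

```text
time: 4.4
eef_pos: [598.5, 34.6, 117.5]
tool_rot: [-0.0, 0.993, -0.119, -0.0]
wrist_force: [-2.6, 1.1, 1.7]
gripper_width: 0.1
gripper_force: 1.6
TCP chest [ 34.1 104.9 117.5]
turn needed [-0.     0.    -0.002] wf [-2.6  1.1  1.7] t 4.4 w 0.09723261348762224
time: 4.7
eef_pos: [607.8, 32.2, 117.5]
tool_rot: [0.0, 0.993, -0.119, -0.0]
wrist_force: [-2.5, 1.2, 1.2]
gripper_width: 0.3
gripper_force: 1.4
TCP chest [ 43.6 104.8 117.5]
turn needed [ 0.     0.    -0.002] wf [-2.5  1.2  1.2] t 4.7 w 0.32103764165442394
```

Pushing steadily at about 3 N. I'll creep to the stop.

```bash
for i in 1; do python3 -m handwheel '[[[0,0,0],[2,0,0],0],[[0,0,0],[2,0,0],0],[[0,0,0],[2,0,0],0]]'|grep -E 'eef|wrist'; done; python3 -m handwheel '[[[0,0,0],[2,0,0],0],[[0,0,0],[2,0,0],0]]'|grep -E 'eef|wrist';python3 -m handwheel '[[[0,0,0],[2,0,0],0],[[0,0,0],[2,0,0],0]]'|grep -E 'eef|wrist'; python3 h.py
```

```text
eef_pos: [612.2, 31.2, 117.4]
wrist_force: [-8.6, 2.7, 7.0]
eef_pos: [612.2, 31.2, 117.5]
wrist_force: [-18.2, 3.6, 14.4]
eef_pos: [612.2, 31.1, 117.5]
wrist_force: [-28.1, 3.9, 21.3]
TCP chest [ 48.1 104.7 117.5]
turn needed [ 0.005  0.02  -0.001] wf [-28.1   3.9  21.3] t 5.4 w 0.22659974705961936
```

Stopped at chest x 48, as expected for a shut hatch. I'll back off, rise and go over the knob.

```bash
python3 -m handwheel '[[[0,0,0],[-10,0,0],0],[[0,0,0],[-15,0,-5],0],[[0,0,0],[-5,0,-40],0],[[0,0,0],[0,0,-40],0],[[0,0,0],[-5,30,-15],60],[[0,0,0],[-10,40,0],60],[[0,0,0],[-10,40,0],60],[[0,0,0],[-10,40,0],60],[[0,0,0],[-7,40,0],60],[[0,0,0],[0,25,0],60],[[0,0,0],[0,0,0],60],[[0,0,0],[0,0,0],60]]'; python3 h.py; python3 - <<'E'
from h import *
import cv2
f=ctrl.grab_frame('wrist');im=f['color'].copy()
for P in [(-14,-110,162),(34,-110,136),(34,-50,136),(60,-29,123),(60,-129,123)]:
    u=proj(f,c2w(P0,P)).astype(int);print(P,u);cv2.circle(im,tuple(map(int,u)),3,(0,0,255),1)
g=ctrl.grab_frame('side')['color'][140:380,120:345]
cv2.imwrite('pics/w2.png',np.hstack([im,cv2.resize(g,(288,384))]))
E
```

```text
time: 6.6
eef_pos: [500.9, -163.7, 217.8]
tool_rot: [0.0, 0.993, -0.12, 0.001]
wrist_force: [-0.5, 0.9, 0.2]
gripper_width: 55.4
gripper_force: 0.0
TCP chest [ -14.3 -110.7  217.8]
turn needed [ 0.    -0.002 -0.004] wf [-0.5  0.9  0.2] t 6.6 w 55.35596712235146
(-14, -110, 162) [256 205]
(34, -110, 136) [255 142]
(34, -50, 136) [186 143]
(60, -29, 123) [163 111]
(60, -129, 123) [277 111]
```

View pics/w2.png

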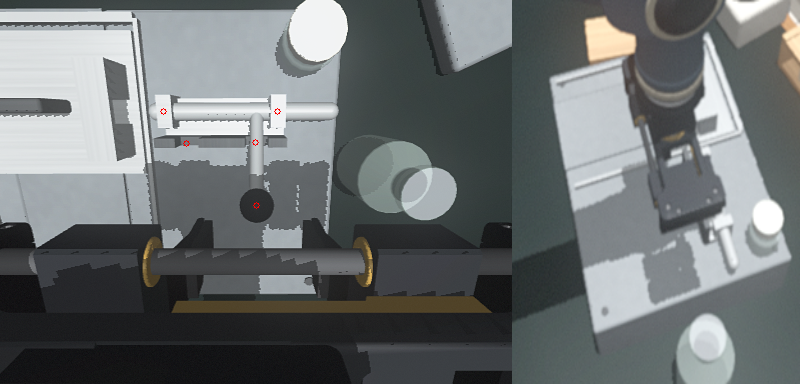

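The predicted knob (256,205), notches and straps all land on the real ones, so the pose is good. Next I'll descend and grip the ball.

```bash
python3 -m handwheel '[[[0,0,0],[0,0,20],60],[[0,0,0],[0,0,25],60],[[0,0,0],[0,0,20],60],[[0,0,0],[0,0,10],60],[[0,0,0],[0,0,0],20],[[0,0,0],[0,0,0],20],[[0,0,0],[0,0,0],20],[[0,0,0],[0,0,0],20],[[0,0,0],[0,0,0],20]]'; python3 h.py; python3 -c "
from math import *
for t in [0,.1,.2,.3,.4,.5,.6,.7,.8,.85,.9]:
  a=radians(35.26)+t;print(t,round(60-90*cos(a),1),round(110+90*sin(a),1))"
```

```text
time: 7.6
eef_pos: [500.8, -163.1, 143.2]
tool_rot: [0.0, 0.993, -0.119, 0.001]
wrist_force: [0.5, 0.8, 0.1]
gripper_width: 27.8
gripper_force: 0.5
TCP chest [ -14.5 -110.2  143.2]
turn needed [ 0.    -0.001 -0.002] wf [0.5 0.8 0.1] t 7.6 w 27.789800271341633
0 -13.5 162.0
0.1 -7.9 169.0
0.2 -1.7 175.5
0.3 5.1 181.4
0.4 12.5 186.5
0.5 20.4 190.8
0.6 28.7 194.4
0.7 37.3 197.1
0.8 46.1 198.9
0.85 50.5 199.5
0.9 55.0 199.9
```

```bash
python3 -m handwheel '[[[0,0,0],[0,0,0],20],[[0,0,0],[0,0,0],20],[[0,0,0],[2.8,0,-3.5],20],[[0,0,0],[2.8,0,-3.5],20],[[0,0,0],[3.1,0,-3.3],20],[[0,0,0],[3.1,0,-3.2],20],[[0,0,0],[3.4,0,-3],20],[[0,0,0],[3.4,0,-2.9],20],[[0,0,0],[0,0,0],20]]'; python3 h.py
```

```text
time: 8.5
eef_pos: [519.1, -167.5, 162.6]
tool_rot: [0.0, 0.993, -0.119, 0.0]
wrist_force: [-3.3, 1.7, 2.3]
gripper_width: 26.1
gripper_force: 30.0
TCP chest [   4.3 -110.1  162.6]
turn needed [ 0.    -0.001 -0.002] wf [-3.3  1.7  2.3] t 8.5 w 26.096700122547933
```

```bash
python3 -m handwheel '[[[0,0,0],[3.7,0,-2.6],20],[[0,0,0],[3.7,0,-2.5],20],[[0,0,0],[4,0,-2.2],20],[[0,0,0],[4,0,-2.1],20],[[0,0,0],[4.1,0,-1.8],20],[[0,0,0],[4.2,0,-1.8],20],[[0,0,0],[4.3,0,-1.4],20],[[0,0,0],[4.3,0,-1.3],20],[[0,0,0],[4.4,0,-0.9],20],[[0,0,0],[4.4,0,-0.9],20],[[0,0,0],[0,0,0],20]]'; python3 h.py; python3 - <<'E'
from h import *
import cv2
im=ctrl.grab_frame('wrist')['color']
g=ctrl.grab_frame('side')['color'][140:380,120:345]
cv2.imwrite('pics/w3.png',np.hstack([im,cv2.resize(g,(288,384))]))
E
```

```text
time: 9.6
eef_pos: [559.7, -177.3, 179.9]
tool_rot: [0.0, 0.993, -0.119, 0.001]
wrist_force: [-2.4, 0.9, 4.6]
gripper_width: 26.2
gripper_force: 30.1
TCP chest [  46.  -110.2  179.9]
turn needed [-0.    -0.002 -0.002] wf [-2.4  0.9  4.6] t 9.6 w 26.248673211422354
```

View pics/w3.png

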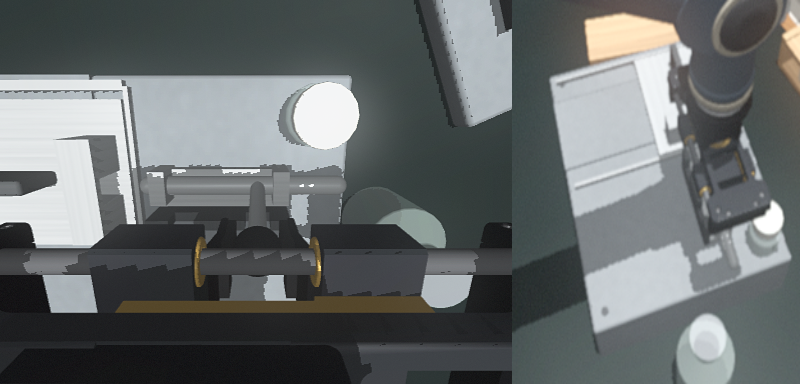

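The ball sits between the pads at (258,240), the handle is out of its notch, and the jar at (325,115) is clear. Sliding the bolt now.

```bash
python3 -m handwheel '[[[0,0,0],[0,-4,0],20],[[0,0,0],[0,-7,0],20],[[0,0,0],[0,-7,0],20],[[0,0,0],[0,-7,0],20],[[0,0,0],[0,-7,0],20],[[0,0,0],[0,-7,0],20],[[0,0,0],[0,-7,0],20],[[0,0,0],[0,-7,0],20],[[0,0,0],[0,-5,0],20],[[0,0,0],[0,-2,0],20],[[0,0,0],[0,0,0],20],[[0,0,0],[0,0,0],20]]'; python3 h.py
```

```text
time: 10.9
eef_pos: [572.9, -117.3, 179.6]
tool_rot: [-0.001, 0.993, -0.119, 0.0]
wrist_force: [-1.6, -0.5, 5.4]
gripper_width: 26.2
gripper_force: 30.1
TCP chest [ 44.8 -48.8 179.6]
turn needed [-0.001 -0.    -0.001] wf [-1.6 -0.5  5.4] t 10.9 w 26.206924664239153
```

Bolt travelled about 61 mm with no jam. Lowering along the arc.

```bash
python3 -m handwheel '[[[0,0,0],[-4.4,1,0.9],20],[[0,0,0],[-4.4,0,0.9],20],[[0,0,0],[-4.3,0,1.3],20],[[0,0,0],[-4.3,0,1.4],20],[[0,0,0],[-4.2,0,1.8],20],[[0,0,0],[-4.1,0,1.8],20],[[0,0,0],[-4,0,2.1],20],[[0,0,0],[-4,0,2.2],20],[[0,0,0],[-3.7,0,2.5],20],[[0,0,0],[-3.7,0,2.6],20],[[0,0,0],[0,0,0],20]]'; python3 h.py
python3 -m handwheel '[[[0,0,0],[-3.4,0,2.9],20],[[0,0,0],[-3.4,0,3],20],[[0,0,0],[-3.1,0,3.2],20],[[0,0,0],[-3.1,0,3.3],20],[[0,0,0],[-2.8,0,3.5],20],[[0,0,0],[-2.8,0,3.5],20],[[0,0,0],[0,0,1],20],[[0,0,0],[0,0,0],20]]'; python3 h.py
```

```text
time: 12.0
eef_pos: [532.3, -110.1, 161.3]
tool_rot: [0.0, 0.993, -0.119, 0.0]
wrist_force: [5.8, 0.2, -5.0]
gripper_width: 26.0
gripper_force: 30.0
TCP chest [  3.6 -51.3 161.3]
turn needed [ 0.    -0.    -0.002] wf [ 5.8  0.2 -5. ] t 12.0 w 26.000305829321412
time: 12.8
eef_pos: [514.3, -105.7, 142.1]
tool_rot: [0.0, 0.993, -0.119, 0.0]
wrist_force: [2.4, 0.3, 3.8]
gripper_width: 26.3
gripper_force: 30.0
TCP chest [-14.8 -51.2 142.1]
turn needed [ 0.    -0.    -0.002] wf [2.4 0.3 3.8] t 12.8 w 26.317010062404265
```

Now I'll release, rise and look.

```bash
python3 -m handwheel '[[[0,0,0],[0,0,0],60],[[0,0,0],[0,0,0],60],[[0,0,0],[0,0,0],60],[[0,0,0],[0,0,0],60],[[0,0,0],[0,0,0],60],[[0,0,0],[0,0,-20],60],[[0,0,0],[0,0,-30],60],[[0,0,0],[0,0,-25],60],[[0,0,0],[0,0,0],60],[[0,0,0],[0,0,0],60]]'; python3 h.py; python3 - <<'E'
from h import *
import cv2
f=ctrl.grab_frame('wrist');im=f['color'].copy()
for th in(0,.12,.25,.4):
    a=np.radians(35.26)+th
    u=proj(f,c2w(P0,(60-90*np.cos(a),-50,110+90*np.sin(a)))).astype(int);print(th,u)
    if th==0:cv2.circle(im,tuple(map(int,u)),3,(0,0,255),1)
for P in[(59,65,141),(59,145,141)]:
    u=proj(f,c2w(P0,P)).astype(int);cv2.circle(im,tuple(map(int,u)),3,(0,255,0),1)
cv2.imwrite('pics/w4.png',im)
E
```

```text
time: 13.8
eef_pos: [514.2, -105.7, 216.6]
tool_rot: [0.0, 0.993, -0.119, 0.0]
wrist_force: [-0.7, -0.3, -0.5]
gripper_width: 60.1
gripper_force: 0.0
TCP chest [-15.  -51.3 216.6]
turn needed [ 0.    -0.    -0.002] wf [-0.7 -0.3 -0.5] t 13.8 w 60.07166808834133
0 [255 204]
0.12 [255 199]
0.25 [255 192]
0.4 [255 180]
```

View pics/w4.png

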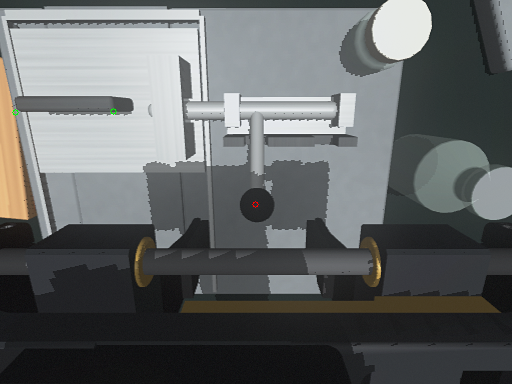

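The knob is at (257,205), where lever 0 predicts (255,204). The rod end shows through the keeper at (151,111), the rib is on its shut line, and the jar and bottle are in place. Handing in.

```bash
python3 -c "
from cell import ctrl
print(ctrl.job_done())"
```

```text
the job is handed in; nothing more can be done
None
```

The job is handed in: in the last picture the hatch is shut, the bolt is through the keeper and the handle is down in the left notch. The jar and bottle look untouched; the wooden box is only partly in that view, and the arm never went near it.

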